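Change over the card boxes

TASK

The narrow wooden card box is sold out and the wide one is full: push the narrow box's open lid forward past upright so that it falls shut, and flip the wide box's lid up by its front lip and over past upright, so that it stays open by itself. Only push the lids, gently, with the fingertips or the outside of the fingers: do not grip or pinch anything, and leave everything else where it stands.

Things in the scene. Friction and masses are not known exactly. Their poses are not given: they have to be found in the camera images.
- wide_box: the wide light-wood card box with a hinged lid, 180 mm wide (its y), 100 mm deep (its x), rim 78 mm above the table; it is fixed to the table. Origin: centre of its underside; x points from its front (lip side) to its back (hinge side), z up. The other box is alike but 110 mm wide; the two may stand either way round
- wide_lid (a joint): angle of the wide box's lid, rad: 0 shut flat on the rim, 1.57 upright, 1.9 leaning back on its built-in stop. Lid: flat board 6 mm thick, 100 mm deep, 180 mm wide, 0.11 to 0.21 kg, light free hinge along the back rim (no spring, no catch): it falls shut by itself below about 1.48 and falls back open above about 1.56. Shut, 0, at the start; the box is full of earring cards
- wide_hinge (a point): middle of the wide lid's hinge axis, on the back rim 78 mm above the table, fixed to the box; the underside of the lid runs through this axis
- wide_lip (a point): middle of the outer edge of the wide lid's finger lip, at its underside; moves with the lid, 125 mm from the hinge axis. The lip is a tab 40 mm wide and 6 mm thick that juts 25 mm past the front wall of the box when the lid is shut, with free space under it
- narrow_box: the narrow light-wood card box with a hinged lid, 110 mm wide (its y), 100 mm deep (its x), rim 78 mm above the table; it is fixed to the table. Origin: centre of its underside; x points from its front (lip side) to its back (hinge side), z up. The other box is alike but 180 mm wide; the two may stand either way round
- narrow_lid (a joint): angle of the narrow box's lid, rad: 0 shut flat on the rim, 1.57 upright, 1.9 leaning back on its built-in stop. Lid: flat board 6 mm thick, 100 mm deep, 110 mm wide, 0.11 to 0.21 kg, light free hinge along the back rim (no spring, no catch): it falls shut by itself below about 1.48 and falls back open above about 1.56. Standing open against its stop, about 1.9, at the start; the box is empty
- narrow_hinge (a point): middle of the narrow lid's hinge axis, on the back rim 78 mm above the table, fixed to the box; the underside of the lid runs through this axis
- narrow_lip (a point): middle of the outer edge of the narrow lid's finger lip, at its underside; moves with the lid, 125 mm from the hinge axis. The lip is a tab 40 mm wide and 6 mm thick that juts 25 mm past the front wall of the box when the lid is shut, with free space under it
- rubber_stamp_c (a point): bystander, loose: wooden rubber stamp with a turned knob, 32x48x67 mm, standing; point at its centre half-way up
- marker_teal_c (a point): bystander, loose: marker pen lying flat, 15x136x15 mm, near the front edge of the table; point at its centre half-way up
- ink_pad_c (a point): bystander, loose: flat shut ink-pad tin, 57x87x17 mm; point at its centre half-way up
- tape_roll_1_c (a point): bystander, loose: thicker roll of paper tape lying flat behind the boxes, 52 mm across, 18 mm high; point at its centre half-way up
- card_reader_c (a point): bystander, loose: pocket card reader lying flat, 115x66x22 mm; point at its centre half-way up
- tape_roll_0_c (a point): bystander, loose: roll of paper tape lying flat behind the boxes, 52 mm across, 15 mm high; point at its centre half-way up

How it is judged:
At the end, for the whole second after the job is handed in: The wide box's lid rests open, past upright, on its stop (above 1.75 rad), the narrow box's lid is shut (below 0.05 rad), and both lids are at rest (under 0.1 rad/s) (value of joint wide_lid above 1.75 rad and value of joint narrow_lid below 0.05 rad and velocity of joint wide_lid between -0.1 and 0.1 rad/s and velocity of joint narrow_lid between -0.1 and 0.1 rad/s); the robot touches nothing.
It fails at once if a lid is pinched or pushed with more than 20 N (contact force between the fingers and wide_lid above 20 N or contact force between the fingers and narrow_lid above 20 N).
It fails at once if another thing is moved more than 20 mm or lifted (distance of any of rubber_stamp_c, marker_teal_c, ink_pad_c, tape_roll_1_c, card_reader_c, tape_roll_0_c from where it was at the start of the episode above 0.02 m).
It also fails if it takes over 45 s, if anything falls off the work surface, if the arm or the gripper's body presses on something with over 40 N, if the wrist force passes 120 N, or if a joint passes its speed limit or range.

ROBOT

A 6-joint arm with a two-finger parallel gripper is mounted at the origin on a cart in front of the work surface, level with it; the furniture and walls round the work are solid. World frame = base frame: x ahead of the robot, y to its left, z up, the work surface at z = 0. Lengths are in m, angles in rad, forces in N, time in s.
With the tool pointing down it reaches from about 0.25 to 0.775 m from the base axis. Payload 8.9 kg.
Tool frame: the origin (TCP) lies on the centre line of the jaws, within the pads' length; the fingertips stand 11 mm ahead of it and the grasp point (between the pads) lies 8 mm behind it; z points along the fingers, y is the line along which they close (so a half turn about z gives the same grasp; the last joint's range is limited). The gripper opens to 85 mm and grips with 20 to 120 N. Pads are 22 mm wide; open, the fingers measure 114 mm over their backs; the gripper's body (76 mm by 85 mm) begins 54 mm behind the grasp point. The pads swing forward as they close: fully open they stand 13 mm farther back than shut.
Start: joints at [-1.421, 0.291, -0.153, 1.127, 0, 1.431], TCP at [0.15, -0.503, 0.212] pointing down, gripper open.
Joint ranges: [-2.52, 2.52], [-0.91, 1.74], [-1.3, 1.37], [-1.96, 2.02], [-1.52, 1.47], [-3.14, 3.14]. Speed limits (rad/s): [2.22, 2.22, 2.79, 3.14, 3.14, 3.14].

INTERFACE

Orientations are given as a rotation vector (axis times angle).
In Python, from station import r, eyes, job gives the robot as it stands. The module is installed in compiled form; this text tells all that it offers.
- The arm moves only by the tool move_arm, never from a script. Its argument "commands" is a list of rows, each a list of 5 numbers: the shift along the tool's x, y, z normalised to -1 to 1, where 1 is 25 cm, then the turn about the tool's z normalised to -1 to 1, where 1 is pi rad, then the opening, from 0 (shut) to 1 (fully open). In form: [[tx, ty, tz, spin, hand], ...]. A call has exactly 5 rows; each row is the pose to reach, as a shift and turn from the pose commanded when the call began, along the tool's axes at that moment, turning the shorter way round; what a row does not reach only later rows make up. A row lasts 1/12 s, in which the tool goes at most 41.7 mm and 7.16 degrees, less where a joint would pass 70% of its speed; a pose out of reach is approached as far as the arm can. A call with a number of a shift or a turn outside -1 to 1 is refused whole. A call with a gripper value outside its range is refused whole. The fingers move at their own pace and stop on an object; "squeeze" is the grip in N (left out, the last holds). Time passes only in rows, so rows that repeat a pose let the fingers close, or fill a call up. It gives the time, the measured TCP pose, the force, the opening and the grip force at its end, in the units of the state.
- r.state(): the state, without advancing time (a new reading comes with each control period).
- eyes.snapshot(name): name is "scene" or "side" or "wrist"; returns (picture, depth): 420x560x3 uint8, red, green, blue; 420x560 float32, m along the optical axis (not along the pixel's ray), 0 where there is no reading.
- eyes.camera_params(name): a dict with "camera_matrix" (3x3 intrinsics, pixels), "rvec" (rotation vector, rad) and "tvec" (3), from world to camera coordinates, as OpenCV has them; the wrist camera has in their place "mount" (4x4, takes a point from camera to tool coordinates, whose origin is the TCP and whose axes are the flange's). Camera axes: x right, y down, z forward; pixel columns grow to the right and rows downward; lengths in m; the calibration is good to about 2 mm. A picture is of the moment at which its call begins: read the wrist's pose just before it. camera_params takes no time and is no camera call.
- job.finish_job(): hands the job in; it is judged then, once.
Trained networks look in the newest picture that a camera, given by its name, has taken for a name from the list of things; names that differ only in an ending like _2 or _b are one class to them, and where a whole thing is asked for, a point or a joint stands for the part that bears it (a point fixed in the world has none). Each returns a list of dicts, best first, with "conf" (0 to 1); they miss things now and then, are a little off and sometimes report something else, mostly with a low value. They report only what shows in the picture. A call takes as long as a camera call.
- eyes.masks_of(label, camera): "mask" (420x560 bool, what is visible of it) and "box" ([centre column, centre row, width, height] in pixels, round what is visible of it).
- eyes.place_of(label, camera): "uv" ([column, row] in pixels: a listed point, or the origin of a listed thing).
The state is a dict: "time_s": time; "joint_pos": joint angles; "joint_velocities": joint speeds; "tau": joint torques, N m; "eef_pos": TCP position; "orientation": TCP orientation; "ft_force": force on the tool from outside, world axes, zero at the start; "wrist_torque": the same for the moment, N m; "opening": opening from 0.0 (shut) to 1.0 (fully open); "finger_force": force on a finger pad.
Only numpy, scipy, OpenCV 4.12 (cv2) and the standard library are available. Lean on these libraries where they do the work, as an engineer would, in place of code of your own. Each camera call takes 0.05 s, during which the arm holds its last target. There are 200 camera calls.

## Working session

There is one attempt and no reset: what is moved stays moved. The work goes in short steps, Python scripts to look and compute and a tool call to move; the robot and the scene stay as the last step left them, time stands still between calls to the robot, and variables do not carry over. Pictures are saved under pics/ and viewed, at most 10 in all, crops included, and the job is handed in when it is done.

Besides the shell and the picture viewer there is one more tool, called after "Emit:" by a JSON object that holds its "fn" and its "kwargs", one argument or row to a line. move_arm: Moves the arm, as the interface text tells. Scaled input: -1 to 1 covers 25 cm each way for a shift and pi rad each way for a turn. Its arguments: {"type":"object","properties":{"commands":{"type":"array","items":{"type":"array","items":{"type":"number"}}},"squeeze":{"type":"number"}},"required":["commands"]}

```bash
mkdir -p pics; cat > h.py <<'E'
import numpy as np, cv2
from station import r, eyes, job
from scipy.spatial.transform import Rotation as R
def cam(n):
    p=eyes.camera_params(n); return np.array(p["camera_matrix"]),cv2.Rodrigues(np.array(p["rvec"],float))[0],np.array(p["tvec"],float).ravel()
def ray_z(n,uv,z):
    K,Rm,t=cam(n); d=Rm.T@np.linalg.inv(K)@np.array([uv[0],uv[1],1.]); c=-Rm.T@t
    return c+d*(z-c[2])/d[2]
def cloud(n,depth):
    K,Rm,t=cam(n); v,u=np.mgrid[:420,:560]
    P=np.stack([u,v,np.ones_like(u)],-1)@np.linalg.inv(K).T*depth[...,None]
    return (P-t)@Rm
E
python3 - <<'E'
from h import *
np.set_printoptions(precision=3,suppress=True)
s=r.state(); print(s["time_s"],s["eef_pos"],s["orientation"],R.from_rotvec(s["orientation"]).as_matrix())
for c in ["scene","side"]:
    im,d=eyes.snapshot(c); cv2.imwrite(f"pics/{c}0.png",im[...,::-1]); np.save(f"{c}0.npy",d)
for l,z in [("wide_hinge",.078),("wide_lip",.078),("narrow_hinge",.078),("wide_box",0),("narrow_box",0),("narrow_lip",.196)]:
    for c in ["scene","side"]:
        for o in eyes.place_of(l,c)[:2]: print(l,c,round(o["conf"],2),np.array(o["uv"]),ray_z(c,o["uv"],z))
for l,z in [("rubber_stamp_c",.033),("marker_teal_c",.007),("ink_pad_c",.008),("tape_roll_1_c",.009),("card_reader_c",.011),("tape_roll_0_c",.007)]:
    for o in eyes.place_of(l,"scene")[:1]: print(l,round(o["conf"],2),np.array(o["uv"]),ray_z("scene",o["uv"],z))
print(r.state()["time_s"])
E
```

```text
0.0 [ 0.149 -0.503  0.212] [-3.108 -0.452  0.   ] [[ 0.959  0.285 -0.   ]
 [ 0.285 -0.959  0.001]
 [ 0.    -0.001 -1.   ]]
wide_hinge scene 0.97 [266.8 199.7] [0.616 0.133 0.078]
wide_hinge scene 0.74 [270.7 201.8] [0.611 0.109 0.078]
wide_hinge side 0.79 [318.3 195.4] [0.613 0.115 0.078]
wide_lip scene 0.82 [239.7 207.3] [0.509 0.154 0.078]
wide_lip side 0.68 [284.4 171.1] [0.496 0.132 0.078]
narrow_hinge side 0.95 [244.8 285.1] [ 0.618 -0.188  0.078]
wide_box scene 0.55 [258.6 223.2] [0.578 0.139 0.   ]
wide_box side 0.86 [302.  200.2] [0.557 0.13  0.   ]
narrow_box scene 0.58 [343.2 290. ] [ 0.435 -0.332  0.   ]
narrow_box scene 0.44 [193.3 208.9] [0.504 0.412 0.   ]
narrow_box side 0.59 [235.8 285.1] [ 0.572 -0.173  0.   ]
narrow_lip scene 0.75 [351.4 188.4] [ 0.64  -0.2    0.196]
narrow_lip side 0.72 [257.9 269.1] [ 0.661 -0.188  0.196]
rubber_stamp_c 0.64 [233.3 243.6] [0.376 0.039 0.033]
ink_pad_c 0.75 [191.3 211.1] [0.476 0.386 0.008]
tape_roll_1_c 0.59 [266.3 204. ] [0.702 0.225 0.009]
card_reader_c 0.85 [342.1 289.5] [ 0.421 -0.338  0.011]
tape_roll_0_c 0.55 [296.9 215.5] [0.703 0.072 0.007]
1.0
```

```bash
python3 - <<'E'
from h import *
np.set_printoptions(precision=3,suppress=True)
a=cv2.imread("pics/scene0.png");b=cv2.imread("pics/side0.png")
cv2.imwrite("pics/both0.png",cv2.resize(np.vstack([a[120:360],b[100:360]]),(672,600)))
for c in ["scene","side"]:
    P=cloud(c,np.load(c+"0.npy")).reshape(-1,3)
    box=(P[:,0]>.35)&(P[:,0]<.78)&(abs(P[:,1])<.5)
    m=box&(P[:,2]>.079)&(P[:,2]<.09)&(P[:,1]>-.05)&(P[:,0]<.65)
    q=P[m][:,:2].astype(np.float32); print(c,"wide lid",len(q),cv2.minAreaRect(q),np.percentile(q,[1,99],axis=0))
    m=box&(P[:,2]>.10)&(P[:,2]<.21)&(P[:,1]<0)&(P[:,0]>.5)
    q=P[m];print("narrow lid",len(q),np.percentile(q,[1,50,99],axis=0))
    cc=q.mean(0);print(np.linalg.svd(q-cc,full_matrices=False)[2][2],cc)
    for z in (.11,.14,.17,.19):
        k=q[abs(q[:,2]-z)<.006]; print(z,np.percentile(k,[2,50,98],axis=0).ravel() if len(k) else 0)
E
```

```text
scene wide lid 693 ((0.5486481189727783, 0.1332300752401352), (0.1850162148475647, 0.12771175801753998), 83.9870376586914) [[0.489 0.041]
 [0.615 0.221]]
narrow lid 783 [[ 0.624 -0.459  0.103]
 [ 0.744 -0.276  0.141]
 [ 0.78  -0.153  0.2  ]]
[ 0.221  0.135 -0.966] [ 0.715 -0.301  0.146]
0.11 [ 0.623 -0.448  0.105  0.628 -0.233  0.111  0.757 -0.179  0.115]
0.14 [ 0.635 -0.459  0.135  0.745 -0.335  0.14   0.765 -0.164  0.145]
0.17 [ 0.642 -0.441  0.165  0.72  -0.231  0.17   0.778 -0.163  0.176]
0.19 [ 0.656 -0.424  0.186  0.778 -0.209  0.191  0.78  -0.129  0.195]
side wide lid 2162 ((0.5491272807121277, 0.13369613885879517), (0.18176056444644928, 0.12687775492668152), 83.53689575195312) [[0.491 0.043]
 [0.615 0.221]]
narrow lid 1299 [[ 0.633 -0.431  0.105]
 [ 0.745 -0.236  0.145]
 [ 0.768 -0.032  0.194]]
[-0.135 -0.006 -0.991] [ 0.725 -0.241  0.15 ]
0.11 [ 0.626 -0.387  0.104  0.72  -0.24   0.113  0.761 -0.077  0.116]
0.14 [ 0.644 -0.426  0.134  0.745 -0.207  0.14   0.766 -0.033  0.146]
0.17 [ 0.647 -0.428  0.166  0.745 -0.225  0.174  0.767 -0.047  0.176]
0.19 [ 0.658 -0.21   0.185  0.663 -0.193  0.193  0.667 -0.172  0.195]
```

View pics/both0.png

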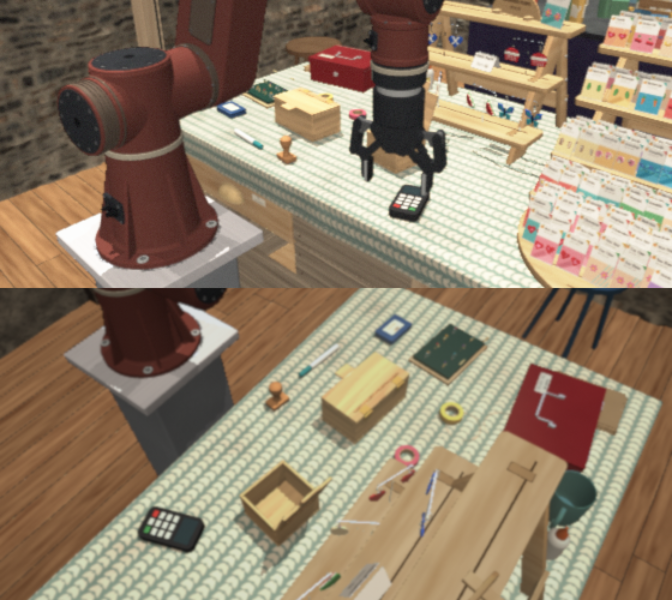

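The narrow box is at the right: its lid stands open towards the wooden riser behind it. The wide box is at the left, shut, with its lip facing the robot. Next I'll measure the yaws and the clearance behind the narrow lid.

```bash
python3 - <<'E'
from h import *
np.set_printoptions(precision=3,suppress=True,linewidth=150)
P=cloud("side",np.load("side0.npy")).reshape(-1,3)
m=(P[:,0]>.4)&(P[:,2]>.079)&(P[:,2]<.09)&(P[:,1]>-.05)&(P[:,0]<.65)&(P[:,1]<.3)
print("wide corners",cv2.boxPoints(cv2.minAreaRect(P[m][:,:2].astype(np.float32))))
# lip tab & front edge: y-range of lid by x slice
q=P[m]
for x in np.arange(.48,.63,.01):
    k=q[abs(q[:,0]-x)<.005]
    if len(k): print("x",round(x,3),k[:,1].min(),k[:,1].max(),len(k))
m=(P[:,2]>.068)&(P[:,2]<.084)&(P[:,1]<-.08)&(P[:,1]>-.29)&(P[:,0]>.45)&(P[:,0]<.65)
print("narrow rim",m.sum(),cv2.boxPoints(cv2.minAreaRect(P[m][:,:2].astype(np.float32))))
S=cloud("scene",np.load("scene0.npy")).reshape(-1,3); A=np.vstack([P,S])
print("max z grid; rows x .60.., cols y -.34..-.04 step .03")
for x in np.arange(.6,.86,.015):
    print(round(x,3),[round(float(A[(abs(A[:,0]-x)<.0075)&(abs(A[:,1]-y)<.015)][:,2].max(initial=-1)),2) for y in np.arange(-.34,-.03,.03)])
im=cv2.imread("pics/side0.png")[200:360,150:350]; cv2.imwrite("pics/n0.png",cv2.resize(im,(750,600),interpolation=cv2.INTER_CUBIC))
E
```

```text
wide corners [[0.476 0.051]
 [0.602 0.036]
 [0.622 0.217]
 [0.496 0.231]]
x 0.49 0.11946791628830668 0.15845789824519751 37
x 0.5 0.048220144326026046 0.15848511826280742 59
x 0.51 0.047593784042092004 0.1833653302070799 125
x 0.52 0.04562950127523465 0.22696449680796707 187
x 0.53 0.04653214603993242 0.22416421889231017 196
x 0.54 0.044257924812844726 0.22500290002772544 202
x 0.55 0.04333883647701275 0.22386084803799988 192
x 0.56 0.041732579443910525 0.22155002298133644 212
x 0.57 0.04027678217759932 0.22331955056602476 207
x 0.58 0.039465840766630386 0.22107231638840386 204
x 0.59 0.03855567190553103 0.21901362779075653 219
x 0.6 0.04088751292670723 0.2178961106244062 198
x 0.61 0.06671649736272135 0.21616684631037492 104
x 0.62 0.17238072667323567 0.21418945993830424 20
narrow rim 455 [[ 0.513 -0.224]
 [ 0.622 -0.241]
 [ 0.639 -0.132]
 [ 0.53  -0.115]]
max z grid; rows x .60.., cols y -.34..-.04 step .03
0.6 [0.0, 0.01, 0.0, 0.08, 0.08, -1.0, -1.0, 0.08, 0.0, 0.0, 0.0]
0.615 [0.0, 0.0, 0.0, 0.1, 0.1, 0.06, 0.05, 0.08, 0.0, 0.0, 0.0]
0.63 [0.01, 0.0, 0.0, 0.15, 0.15, 0.11, 0.09, 
[... 349 characters left out ...]
 0.09, 0.09]
0.72 [0.09, 0.09, 0.09, 0.09, 0.09, 0.18, 0.09, 0.09, 0.09, 0.09, 0.09]
0.735 [0.18, 0.15, 0.09, 0.09, 0.09, 0.18, 0.09, 0.14, 0.18, 0.09, 0.09]
0.75 [0.18, 0.18, 0.18, 0.14, 0.09, 0.18, 0.17, 0.09, 0.18, 0.18, 0.17]
0.765 [0.09, 0.09, 0.18, 0.15, 0.09, 0.09, 0.18, 0.09, 0.09, 0.17, 0.18]
0.78 [0.2, 0.2, 0.2, 0.2, 0.2, 0.2, 0.2, 0.2, 0.2, 0.2, 0.2]
0.795 [0.2, 0.22, 0.22, 0.22, 0.2, 0.2, 0.2, 0.2, 0.2, 0.2, 0.2]
0.81 [0.2, 0.24, 0.24, 0.24, 0.2, 0.2, 0.2, 0.2, 0.28, 0.26, 0.2]
0.825 [0.29, 0.26, 0.24, 0.24, 0.22, 0.2, 0.26, 0.29, 0.29, 0.2, 0.2]
0.84 [0.29, 0.24, 0.22, 0.23, 0.2, 0.25, 0.29, 0.29, 0.2, 0.2, 0.22]
0.855 [0.2, 0.31, 0.2, 0.32, 0.2, 0.26, 0.29, 0.2, 0.2, 0.2, 0.25]
```

View pics/n0.png

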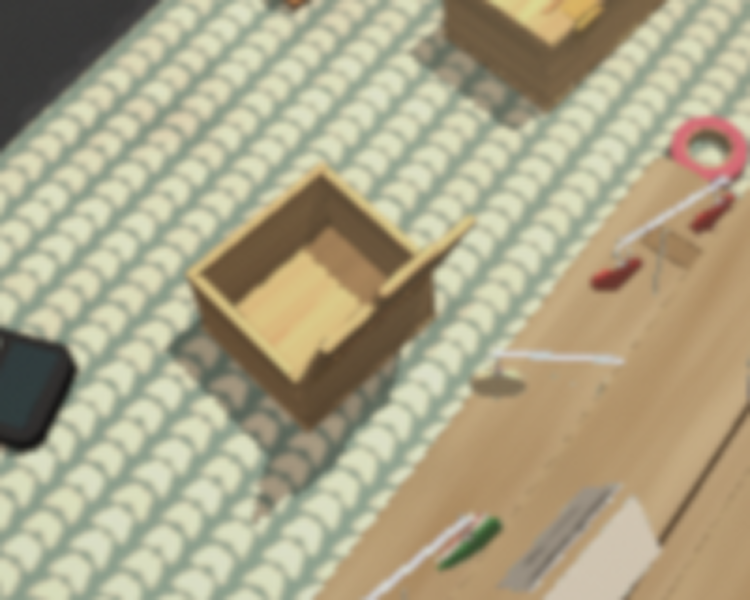

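The narrow box is yawed about −9° with its hinge near (0.62, −0.187), and the wide box about −6.5°. The riser shelf starts at x≥0.69, with a T-stand near y −0.19. I'll enter the gap behind the narrow lid at about y −0.215.

Emit:
{"fn": "move_arm", "kwargs": {
  "commands": [
    [0.15, -0.03, -0.07, 0.035, 0],
    [0.3, -0.06, -0.15, 0.07, 0],
    [0.45, -0.1, -0.22, 0.105, 0],
    [0.6, -0.13, -0.29, 0.142, 0],
    [0.76, -0.16, -0.36, 0.142, 0]
  ]
}}

```text
time_s: 1.42
eef_pos: [0.3154, -0.4129, 0.3005]
orientation: [3.13, -0.259, 0.0]
ft_force: [-0.2, -1.0, -0.6]
opening: 0.301
finger_force: 0.0
```

```bash
cat >> h.py <<'E'
def go(target):
    s=r.state(); M=R.from_rotvec(s["orientation"]).as_matrix()
    print("t",round(s["time_s"],2),"p",np.round(s["eef_pos"],4),"yaw",np.round(np.degrees(np.arctan2(M[1,0],M[0,0])),1),"tilt",np.round(M[:,2],3),"F",np.round(s["ft_force"],1),"open",s["opening"])
    print("units",np.round(M.T@(np.array(target)-s["eef_pos"])/.25,3))
E
python3 -c "
from h import *
go([.684,-.215,.30])"
```

```text
t 1.42 p [ 0.3154 -0.4129  0.3005] yaw -9.4 tilt [ 0.    -0.001 -1.   ] F [-0.2 -1.  -0.6] open 0.3011741420260733
units [ 1.325 -1.023  0.002]
```

Emit:
{"fn": "move_arm", "kwargs": {
  "commands": [
    [0.12, -0.09, 0, 0, 0],
    [0.24, -0.19, 0, 0, 0],
    [0.37, -0.29, 0, 0, 0],
    [0.5, -0.39, 0, 0, 0],
    [0.63, -0.49, 0, 0, 0]
  ]
}}

```text
time_s: 1.83
eef_pos: [0.4906, -0.3163, 0.2996]
orientation: [3.132, -0.247, 0.001]
ft_force: [0.1, -1.9, 1.0]
opening: 0.002
finger_force: 0.0
```

Emit:
{"fn": "move_arm", "kwargs": {
  "commands": [
    [0.12, -0.09, 0, 0, 0],
    [0.24, -0.19, 0, 0, 0],
    [0.37, -0.29, 0, 0, 0],
    [0.5, -0.39, 0, 0, 0],
    [0.63, -0.49, 0, 0, 0]
  ]
}}

```text
time_s: 2.25
eef_pos: [0.6652, -0.2199, 0.2995]
orientation: [3.132, -0.247, 0.001]
ft_force: [0.8, -1.3, 0.8]
opening: -0.0
finger_force: 0.0
```

```bash
python3 -c "
from h import *
im,d=eyes.snapshot('wrist');cv2.imwrite('pics/w1.png',im[...,::-1])
go([.684,-.215,.161])"
```

```text
t 2.3 p [ 0.6707 -0.2156  0.2966] yaw -8.8 tilt [ 0.001  0.003 -1.   ] F [-2.4  4.2 -2.4] open -0.006165927065756438
units [ 0.052 -0.009  0.543]
```

View pics/w1.png

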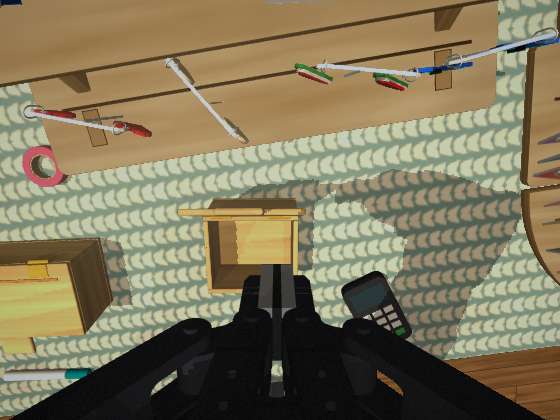

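The wrist view shows the narrow lid across columns 180–305 at row 212. The T-stand's near end is at (240,138), left of the finger column at 277, so the gap is free. I'll go over and descend.

Emit:
{"fn": "move_arm", "kwargs": {
  "commands": [
    [0.04, 0.02, 0, 0, 0],
    [0.055, 0.02, 0.05, 0, 0],
    [0.055, 0.02, 0.15, 0, 0],
    [0.055, 0.02, 0.25, 0, 0],
    [0.055, 0.02, 0.3, 0, 0]
  ]
}}

```text
time_s: 2.72
eef_pos: [0.6756, -0.2278, 0.2208]
orientation: [-3.131, 0.246, 0.005]
ft_force: [-0.6, -0.1, -0.8]
opening: -0.002
finger_force: 0.0
```

```bash
python3 -c "
from h import *
print(eyes.camera_params('wrist')['mount'])
go([.684,-.221,.161])"
```

```text
[[-6.05518502e-04 -9.50702254e-01 -3.10104591e-01  7.88722021e-02]
 [ 9.99999815e-01 -5.56467544e-04 -2.46637568e-04  7.44177816e-05]
 [ 6.19157516e-05 -3.10104683e-01  9.50702415e-01 -1.61903827e-01]
 [ 0.00000000e+00  0.00000000e+00  0.00000000e+00  1.00000000e+00]]
t 2.72 p [ 0.6756 -0.2278  0.2208] yaw -9.0 tilt [-0.003  0.002 -1.   ] F [-0.6 -0.1 -0.8] open -0.0015666114105120168
units [ 0.03  -0.032  0.239]
```

Emit:
{"fn": "move_arm", "kwargs": {
  "commands": [
    [0.03, -0.015, 0, 0, 0],
    [0.03, -0.015, 0.06, 0, 0],
    [0.03, -0.015, 0.12, 0, 0],
    [0.03, -0.015, 0.18, 0, 0],
    [0.03, -0.015, 0.24, 0, 0]
  ]
}}

```text
time_s: 3.13
eef_pos: [0.6845, -0.2258, 0.1635]
orientation: [-3.132, 0.247, 0.0]
ft_force: [-0.3, 0.3, -0.1]
opening: -0.0
finger_force: 0.0
```

```bash
python3 -c "
from h import *
im,d=eyes.snapshot('side');cv2.imwrite('pics/s2.png',cv2.resize(im[190:350,150:350,::-1],(750,600),interpolation=cv2.INTER_CUBIC))
go([.684,-.221,.161])"
```

```text
t 3.18 p [ 0.6831 -0.2252  0.16  ] yaw -9.0 tilt [-0.004  0.002 -1.   ] F [ 0.   0.9 -2.4] open -0.0007576364446203773
units [ 0.001 -0.017 -0.004]
```

View pics/s2.png

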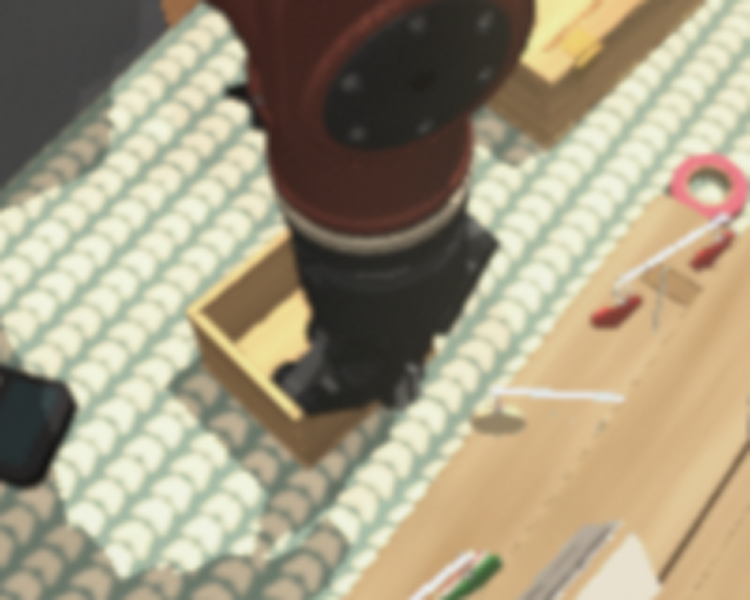

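The gripper is behind the narrow lid with no contact force. Now I'll push it gently forward.

Emit:
{"fn": "move_arm", "kwargs": {
  "commands": [
    [-0.03, 0, 0, 0, 0],
    [-0.06, 0, 0, 0, 0],
    [-0.09, 0, 0, 0, 0],
    [-0.12, 0, 0, 0, 0],
    [-0.15, 0, 0, 0, 0]
  ]
}}

```text
time_s: 3.6
eef_pos: [0.6473, -0.2202, 0.1649]
orientation: [3.131, -0.247, 0.001]
ft_force: [0.4, -0.8, 0.6]
opening: 0.0
finger_force: 0.4
```

Emit:
{"fn": "move_arm", "kwargs": {
  "commands": [
    [-0.03, 0, 0, 0, 0],
    [-0.06, 0, 0, 0, 0],
    [-0.09, 0, 0, 0, 0],
    [-0.12, 0, 0, 0, 0],
    [-0.15, 0, 0, 0, 0]
  ]
}}

```text
time_s: 4.02
eef_pos: [0.6103, -0.2146, 0.1651]
orientation: [3.131, -0.247, 0.001]
ft_force: [0.1, -1.9, 0.0]
opening: 0.004
finger_force: 0.8
```

Emit:
{"fn": "move_arm", "kwargs": {
  "commands": [
    [-0.03, 0, 0, 0, 0],
    [-0.06, 0, 0, 0, 0],
    [-0.06, 0, -0.1, 0, 0],
    [-0.06, 0, -0.25, 0, 0],
    [-0.06, 0, -0.4, 0, 0]
  ]
}}

```text
time_s: 4.43
eef_pos: [0.5944, -0.2111, 0.265]
orientation: [-3.13, 0.247, 0.004]
ft_force: [1.8, -0.6, 1.2]
opening: 0.003
finger_force: 0.0
```

```bash
python3 -c "
from h import *
im,d=eyes.snapshot('wrist');cv2.imwrite('pics/w3.png',im[...,::-1])
go([.45,.145,.20])"
```

```text
t 4.48 p [ 0.5972 -0.2124  0.2737] yaw -9.0 tilt [ 0.008 -0.003 -1.   ] F [-2.2  0.3  6.5] open 0.0034133648244609196
units [-0.808 -1.32   0.285]
```

View pics/w3.png

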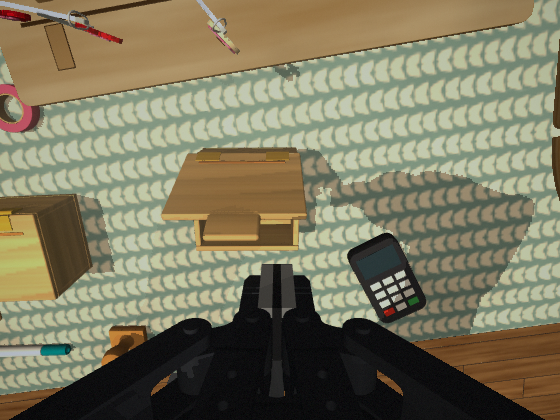

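The narrow lid has gone past upright and is falling shut. Moving on to the front of the wide box.

Emit:
{"fn": "move_arm", "kwargs": {
  "commands": [
    [-0.08, -0.12, 0, -0.013, 0],
    [-0.16, -0.25, 0, -0.013, 0],
    [-0.25, -0.38, 0, -0.013, 0],
    [-0.34, -0.52, 0, -0.013, 0],
    [-0.43, -0.66, 0, -0.013, 0]
  ]
}}

```text
time_s: 4.9
eef_pos: [0.5139, -0.0304, 0.2644]
orientation: [-3.136, 0.184, -0.0]
ft_force: [0.8, 0.4, 0.3]
opening: -0.002
finger_force: 0.0
```

Emit:
{"fn": "move_arm", "kwargs": {
  "commands": [
    [-0.08, -0.13, 0, 0, 0],
    [-0.16, -0.26, 0, 0, 0],
    [-0.25, -0.39, 0, 0, 0],
    [-0.34, -0.52, 0, 0, 0],
    [-0.43, -0.64, 0, 0, 0]
  ]
}}

```text
time_s: 5.32
eef_pos: [0.4364, 0.0539, 0.2646]
orientation: [-3.107, 0.107, -0.001]
ft_force: [0.1, -1.1, -0.1]
opening: 0.004
finger_force: 0.0
```

```bash
python3 -c "
from h import *
np.set_printoptions(precision=3,suppress=True,linewidth=150)
s=r.state();im,d=eyes.snapshot('wrist');cv2.imwrite('pics/w4.png',im[...,::-1])
p=eyes.camera_params('wrist');K=np.array(p['camera_matrix']);M=np.array(p['mount']);W=R.from_rotvec(s['orientation']).as_matrix()
v,u=np.mgrid[:420,:560];P=np.stack([u,v,np.ones_like(u)],-1)@np.linalg.inv(K).T*d[...,None]
P=(P@M[:3,:3].T+M[:3,3])@W.T+s['eef_pos'];P=P[d>0]
q=P[(P[:,2]>.078)&(P[:,2]<.092)&(P[:,0]>.46)&(P[:,0]<.65)&(P[:,1]>0)&(P[:,1]<.26)]
print(len(q),cv2.boxPoints(cv2.minAreaRect(q[:,:2].astype(np.float32))),np.median(q[:,2]))
for x in np.arange(.475,.53,.005):
    k=q[abs(q[:,0]-x)<.0025]
    if len(k): print(round(x,3),k[:,1].min(),k[:,1].max())
m=eyes.place_of('wide_lip','wrist')
for o in m[:2]:
    c=np.linalg.inv(K)@np.array([*o['uv'],1]);dd=W@M[:3,:3]@c;cc=W@M[:3,3]+s['eef_pos'];print(o['conf'],cc+dd*(.08-cc[2])/dd[2])
im,d=eyes.snapshot('side');A=cloud('side',d).reshape(-1,3);A=A[(A[:,0]>.5)&(A[:,0]<.68)&(A[:,1]<-.1)&(A[:,1]>-.27)];print('narrow maxz',np.percentile(A[:,2],99.5))
go([.44,.146,.046])"
```

```text
23069 [[0.477 0.05 ]
 [0.593 0.041]
 [0.608 0.223]
 [0.492 0.233]] 0.084311147678718
0.485 0.12356397959671234 0.16048526894023923
0.49 0.12255792102421267 0.16277492676031707
0.495 0.12237290671559059 0.16208668674588486
0.5 0.052077781393207435 0.1617043208934023
0.505 0.050839971680137715 0.16137346302093897
0.51 0.050466152265322146 0.16193329837052567
0.515 0.0501824108180245 0.20180680121766903
0.52 0.0498545267502237 0.22913608270488767
0.525 0.048614577237285836 0.22920730785560778
0.53 0.04828134085046988 0.22949241658883326
0.9 [0.484 0.142 0.08 ]
narrow maxz 0.0858512239261609
t 5.47 p [0.437 0.053 0.265] yaw -4.0 tilt [ 0.002  0.032 -0.999] F [-0.  -0.6 -1.1] open -0.0030330716680850582
units [-0.016 -0.344  0.887]
```

View pics/w4.png

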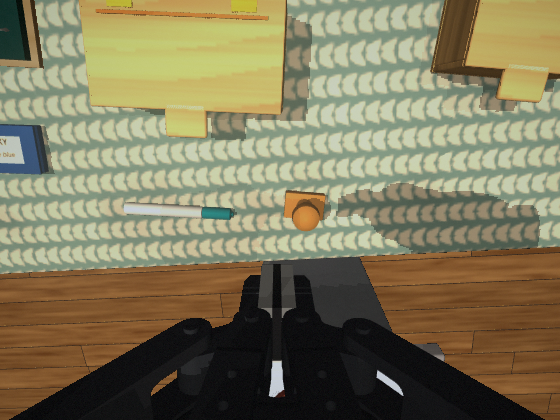

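The narrow box is shut (top at z 0.086). The wide lip sits at about (0.484, 0.142). The arm stopped short and slightly tilted, so I'm checking the joints.

```bash
python3 -c "
from h import *
s=r.state();print(np.round(s['joint_pos'],3),np.round(s['joint_velocities'],3),np.round(s['orientation'],3))"
```

```text
[-0.072  0.099 -0.257  1.215  0.032  3.141] [-0.013  0.028  0.031 -0.01  -0.005  0.   ] [-3.108e+00  1.100e-01 -2.000e-03]
```

Emit:
{"fn": "move_arm", "kwargs": {
  "commands": [
    [0, -0.04, 0, 0, 0],
    [0, -0.08, 0, 0, 0],
    [0, -0.12, 0, 0, 0],
    [0, -0.16, 0, 0, 0],
    [0, -0.2, 0, 0, 0]
  ]
}}

```text
time_s: 5.88
eef_pos: [0.4405, 0.0757, 0.2659]
orientation: [-3.085, 0.056, 0.001]
ft_force: [-1.1, 0.1, 0.9]
opening: 0.001
finger_force: 0.0
```

```bash
python3 -c "
from h import *
s=r.state();print(np.round(s['joint_pos'],3),np.round(s['joint_velocities'],3))
go([.44,.146,.046])"
```

```text
[-0.038  0.109 -0.243  1.22   0.056  3.141] [0.081 0.024 0.033 0.013 0.055 0.001]
t 5.88 p [0.4405 0.0757 0.2659] yaw -2.1 tilt [ 0.001  0.056 -0.998] F [-1.1  0.1  0.9] open 0.0009575965115942811
units [-0.011 -0.231  0.894]
```

Joint 6 is at its limit, so I'll turn the gripper half round (same push geometry) while up here.

Emit:
{"fn": "move_arm", "kwargs": {
  "commands": [
    [0, 0, 0, -0.039, 0],
    [0, 0, 0, -0.078, 0],
    [0, 0, 0, -0.117, 0],
    [0, 0, 0, -0.156, 0],
    [0, 0, 0, -0.195, 0]
  ]
}}

```text
time_s: 6.3
eef_pos: [0.4404, 0.0756, 0.266]
orientation: [-2.958, -0.886, -0.026]
ft_force: [0.1, 0.1, -0.2]
opening: 0.005
finger_force: 0.0
```

Emit:
{"fn": "move_arm", "kwargs": {
  "commands": [
    [0, 0, 0, -0.039, 0],
    [0, 0, 0, -0.078, 0],
    [0, 0, 0, -0.117, 0],
    [0, 0, 0, -0.156, 0],
    [0, 0, 0, -0.195, 0]
  ]
}}

```text
time_s: 6.72
eef_pos: [0.4404, 0.0756, 0.266]
orientation: [-2.559, -1.741, -0.05]
ft_force: [0.8, 0.0, 0.1]
opening: -0.004
finger_force: 0.0
```

Emit:
{"fn": "move_arm", "kwargs": {
  "commands": [
    [0, 0, 0, -0.039, 0],
    [0, 0, 0, -0.078, 0],
    [0, 0, 0, -0.117, 0],
    [0, 0, 0, -0.156, 0],
    [0, 0, 0, -0.195, 0]
  ]
}}

```text
time_s: 7.13
eef_pos: [0.4404, 0.0756, 0.266]
orientation: [-1.922, -2.441, -0.069]
ft_force: [-0.2, -0.2, -0.0]
opening: -0.002
finger_force: 0.0
```

Emit:
{"fn": "move_arm", "kwargs": {
  "commands": [
    [0, 0, 0, -0.039, 0],
    [0, 0, 0, -0.078, 0],
    [0, 0, 0, -0.117, 0],
    [0, 0, 0, -0.156, 0],
    [0, 0, 0, -0.195, 0]
  ]
}}

```text
time_s: 7.55
eef_pos: [0.4404, 0.0756, 0.266]
orientation: [-1.102, -2.92, -0.082]
ft_force: [0.9, 0.7, -0.5]
opening: 0.004
finger_force: 0.0
```

Emit:
{"fn": "move_arm", "kwargs": {
  "commands": [
    [0, 0, 0, -0.039, 0],
    [0, 0, 0, -0.078, 0],
    [0, 0, 0, -0.117, 0],
    [0, 0, 0, -0.156, 0],
    [0, 0, 0, -0.195, 0]
  ]
}}

```text
time_s: 7.97
eef_pos: [0.4404, 0.0756, 0.266]
orientation: [-0.171, -3.133, -0.088]
ft_force: [0.5, -1.2, -0.2]
opening: 0.001
finger_force: 0.0
```

```bash
python3 -c "
from h import *
s=r.state();print(np.round(s['joint_pos'],3))
go([.445,.146,.046])"
```

```text
[-0.038  0.109 -0.243  1.22   0.056  0.071]
t 7.97 p [0.4404 0.0756 0.266 ] yaw 173.8 tilt [ 0.001  0.056 -0.998] F [ 0.5 -1.2 -0.2] open 0.001118269632958832
units [0.008 0.233 0.894]
```

Emit:
{"fn": "move_arm", "kwargs": {
  "commands": [
    [0.01, 0.1, 0, 0, 0],
    [0.01, 0.2, 0, 0, 0],
    [0.01, 0.235, 0.12, 0, 0],
    [0.01, 0.235, 0.26, 0, 0],
    [0.01, 0.235, 0.4, 0, 0]
  ]
}}

```text
time_s: 8.38
eef_pos: [0.4453, 0.1406, 0.1687]
orientation: [-0.179, -3.135, -0.089]
ft_force: [1.5, -0.5, -0.8]
opening: -0.0
finger_force: 0.0
```

Emit:
{"fn": "move_arm", "kwargs": {
  "commands": [
    [0, 0, 0.1, 0, 0],
    [0, 0, 0.2, 0, 0],
    [0, 0, 0.3, 0, 0],
    [0, 0, 0.4, 0, 0],
    [0, 0, 0.48, 0, 0]
  ]
}}

```text
time_s: 8.8
eef_pos: [0.4442, 0.1464, 0.0479]
orientation: [-0.181, -3.132, -0.087]
ft_force: [0.3, 0.9, 0.8]
opening: 0.002
finger_force: 0.0
```

```bash
python3 -c "
from h import *
im,d=eyes.snapshot('side');cv2.imwrite('pics/s5.png',cv2.resize(im[80:240,200:400,::-1],(750,600),interpolation=cv2.INTER_CUBIC))
go([.470,.143,.046])"
```

```text
t 8.85 p [0.4422 0.1462 0.0452] yaw 173.4 tilt [-0.004  0.055 -0.998] F [-2.1 -0.6 -3. ] open 0.0013740909925152285
units [-0.112  0.    -0.005]
```

View pics/s5.png

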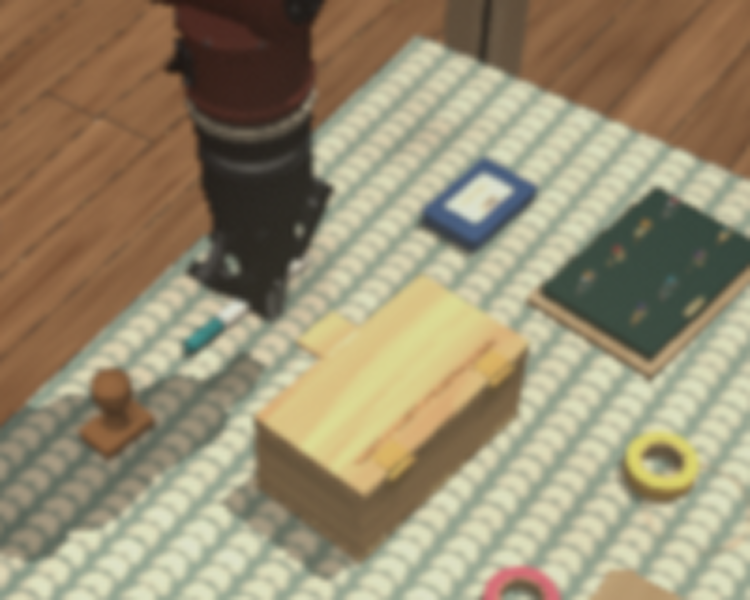

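The finger stands in front of the lip, whose outer edge is at about (330,335), clear of the stamp and marker. I'll creep up to touch it.

Emit:
{"fn": "move_arm", "kwargs": {
  "commands": [
    [-0.03, 0, 0, 0, 0],
    [-0.06, 0, 0, 0, 0],
    [-0.085, 0, 0, 0, 0],
    [-0.1, 0, 0, 0, 0],
    [-0.104, 0, 0, 0, 0]
  ]
}}

```text
time_s: 9.27
eef_pos: [0.4726, 0.143, 0.0506]
orientation: [0.182, 3.135, 0.088]
ft_force: [0.1, 0.0, 0.3]
opening: -0.001
finger_force: 0.0
```

Emit:
{"fn": "move_arm", "kwargs": {
  "commands": [
    [-0.004, 0, 0, 0, 0],
    [-0.008, 0, 0, 0, 0],
    [-0.012, 0, 0, 0, 0],
    [-0.016, 0, 0, 0, 0],
    [-0.02, 0, 0, 0, 0]
  ]
}}

```text
time_s: 9.68
eef_pos: [0.4742, 0.1426, 0.0494]
orientation: [-0.181, -3.131, -0.088]
ft_force: [-7.0, -0.2, 6.0]
opening: -0.0
finger_force: 3.8
```

Contact is at about 7 N, soft at roughly 2 N/mm. Now I'll lift along the lip's arc, carrying it by friction.

Emit:
{"fn": "move_arm", "kwargs": {
  "commands": [
    [-0.001, 0, -0.02, 0, 0],
    [-0.002, 0.002, -0.04, 0, 0],
    [-0.004, 0.003, -0.06, 0, 0],
    [-0.007, 0.004, -0.08, 0, 0],
    [-0.011, 0.005, -0.1, 0, 0]
  ]
}}

```text
time_s: 10.1
eef_pos: [0.4768, 0.1421, 0.0747]
orientation: [-0.181, -3.13, -0.087]
ft_force: [-6.8, 0.0, 0.6]
opening: -0.002
finger_force: 3.3
```

```bash
python3 -c "
from h import *
im,d=eyes.snapshot('side');cv2.imwrite('pics/s6.png',cv2.resize(im[80:240,200:400,::-1],(750,600),interpolation=cv2.INTER_CUBIC))
P=cloud('side',d).reshape(-1,3)
# lid height along box x near y=.07 strip
n=np.array([.993,-.115]);h=np.array([.612,.1265]);a=(P[:,:2]-h)@n;b=(P[:,:2]-h)@np.array([.115,.993])
for x in np.arange(-.12,.01,.01):
    k=P[(abs(a-x)<.005)&(abs(b+.06)<.02)&(P[:,2]>.05)&(P[:,2]<.25)]; print(round(x,3),len(k),np.round(np.median(k[:,2]),3) if len(k) else '')
go([.470,.143,.046])"
```

```text
-0.12 85 0.206
-0.11 12 0.238
-0.1 33 0.1
-0.09 58 0.1
-0.08 53 0.097
-0.07 55 0.096
-0.06 54 0.094
-0.05 57 0.092
-0.04 51 0.089
-0.03 55 0.088
-0.02 53 0.086
-0.01 59 0.084
-0.0 80 0.073
t 10.15 p [0.4771 0.1422 0.0755] yaw 173.4 tilt [-0.001  0.056 -0.998] F [-9.5  1.1  2.5] open -2.496523359214784e-05
units [ 0.028 -0.006  0.118]
```

View pics/s6.png

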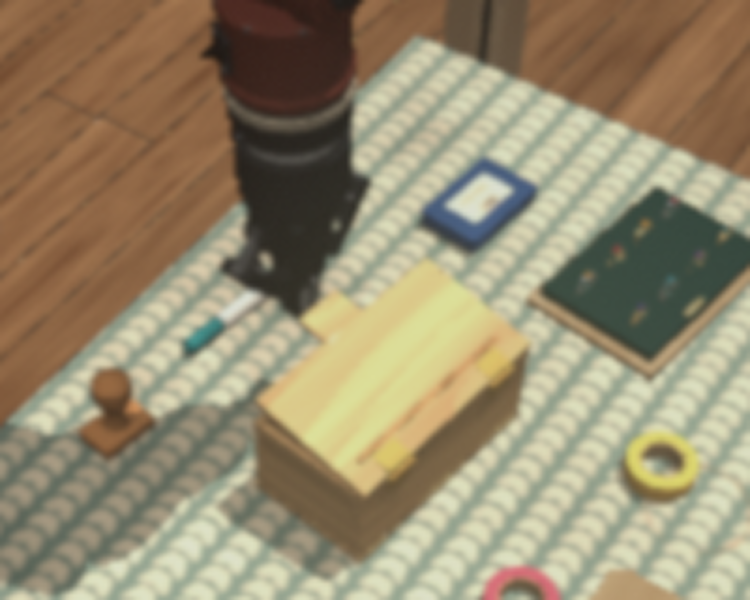

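The lid is rising: its slope is about 0.17 rad and the lip sticks to the finger. Continuing along the arc.

Emit:
{"fn": "move_arm", "kwargs": {
  "commands": [
    [-0.003, 0.001, -0.02, 0, 0],
    [-0.008, 0.002, -0.04, 0, 0],
    [-0.013, 0.003, -0.06, 0, 0],
    [-0.02, 0.004, -0.08, 0, 0],
    [-0.027, 0.005, -0.1, 0, 0]
  ]
}}

```text
time_s: 10.57
eef_pos: [0.4847, 0.1412, 0.1002]
orientation: [-0.181, -3.132, -0.087]
ft_force: [-5.0, 0.3, 0.4]
opening: 0.002
finger_force: 2.1
```

Emit:
{"fn": "move_arm", "kwargs": {
  "commands": [
    [-0.009, 0.001, -0.02, 0, 0],
    [-0.018, 0.002, -0.04, 0, 0],
    [-0.029, 0.003, -0.06, 0, 0],
    [-0.041, 0.004, -0.08, 0, 0],
    [-0.054, 0.005, -0.1, 0, 0]
  ]
}}

```text
time_s: 10.98
eef_pos: [0.4992, 0.1395, 0.1252]
orientation: [-0.181, -3.133, -0.088]
ft_force: [-3.6, 0.4, 2.4]
opening: -0.004
finger_force: 1.6
```

```bash
cat >> h.py <<'E'
def lid():
    im,d=eyes.snapshot('side');P=cloud('side',d).reshape(-1,3)
    n=np.array([.993,-.115]);h=np.array([.612,.1265]);a=(P[:,:2]-h)@n;b=(P[:,:2]-h)@np.array([.115,.993])
    k=(abs(b+.065)<.02)&(P[:,2]>.088)&(P[:,2]<.2)&(a>-.1)&(a<.04)
    print("lid pts",k.sum(),"slope angle",np.arctan(np.median((P[k,2]-.084)/-a[k])))
    return im
E
python3 -c "
from h import *
lid();go([.55,.135,.17])"
```

```text
lid pts 509 slope angle 0.6041660838199968
t 11.03 p [0.5003 0.1395 0.1261] yaw 173.4 tilt [ 0.003  0.056 -0.998] F [-6.1  1.1  6.1] open 8.940414835167666e-05
units [-0.199  0.015 -0.176]
```

Emit:
{"fn": "move_arm", "kwargs": {
  "commands": [
    [-0.029, 0.002, -0.038, 0, 0],
    [-0.063, 0.004, -0.075, 0, 0],
    [-0.101, 0.006, -0.108, 0, 0],
    [-0.142, 0.008, -0.137, 0, 0],
    [-0.185, 0.009, -0.162, 0, 0]
  ]
}}

```text
time_s: 11.45
eef_pos: [0.5465, 0.1338, 0.1657]
orientation: [0.182, 3.135, 0.087]
ft_force: [-0.2, 0.1, -0.4]
opening: 0.0
finger_force: 0.2
```

```bash
python3 -c "
from h import *
lid();go([.60,.135,.17])"
```

```text
lid pts 443 slope angle 1.132661374535757
t 11.5 p [0.5491 0.1334 0.1667] yaw 173.3 tilt [ 0.006  0.055 -0.998] F [ 1.4 -0.8  1.1] open 0.0022704223328846667
units [-0.201  0.03  -0.012]
```

Emit:
{"fn": "move_arm", "kwargs": {
  "commands": [
    [-0.035, 0, -0.01, 0, 0],
    [-0.07, 0, -0.02, 0, 0],
    [-0.105, 0, -0.03, 0, 0],
    [-0.14, 0.003, -0.035, 0, 0],
    [-0.175, 0.005, -0.04, 0, 0]
  ]
}}

```text
time_s: 11.92
eef_pos: [0.5895, 0.1294, 0.1747]
orientation: [-0.182, -3.134, -0.087]
ft_force: [0.5, 0.3, -0.1]
opening: -0.001
finger_force: 0.1
```

Emit:
{"fn": "move_arm", "kwargs": {
  "commands": [
    [-0.02, 0, 0, 0, 0],
    [-0.04, 0, 0, 0, 0],
    [-0.06, 0, 0, 0, 0],
    [-0.08, 0, 0, 0, 0],
    [-0.1, 0, 0, 0, 0]
  ]
}}

```text
time_s: 12.33
eef_pos: [0.6136, 0.1268, 0.1744]
orientation: [-0.181, -3.133, -0.087]
ft_force: [-0.2, -0.2, 0.2]
opening: -0.001
finger_force: 0.0
```

```bash
python3 -c "
from h import *
im=lid();cv2.imwrite('pics/s7.png',cv2.resize(im[80:240,200:400,::-1],(750,600),interpolation=cv2.INTER_CUBIC));go([.60,.135,.17])"
```

```text
lid pts 196 slope angle -1.3637322283872397
t 12.38 p [0.6145 0.1266 0.1743] yaw 173.4 tilt [ 0.002  0.056 -0.998] F [ 0.3 -0.3  0.3] open -0.004533384074131408
units [0.061 0.026 0.019]
```

View pics/s7.png

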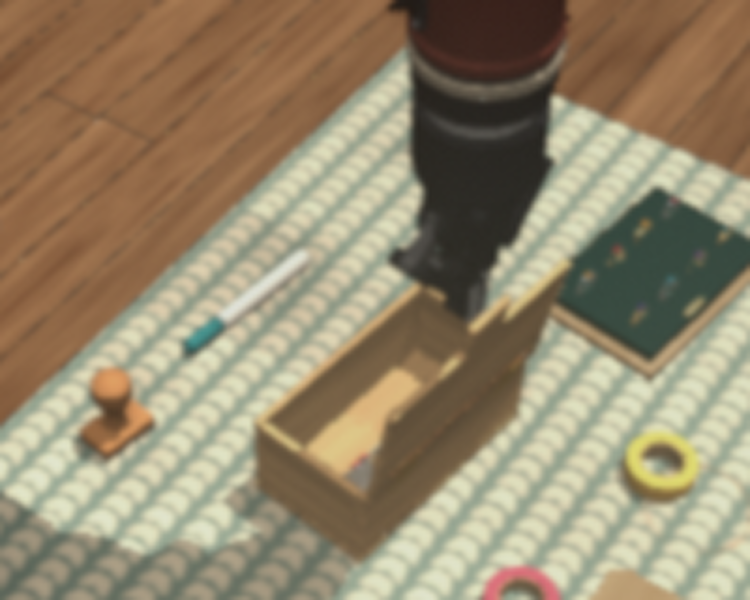

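The wide lid has passed upright. I'll back off, rise clear and check both lids.

Emit:
{"fn": "move_arm", "kwargs": {
  "commands": [
    [0.06, 0, 0, 0, 0],
    [0.12, 0, -0.05, 0, 0],
    [0.2, 0, -0.15, 0, 0],
    [0.28, 0, -0.27, 0, 0],
    [0.35, 0, -0.38, 0, 0]
  ]
}}

```text
time_s: 12.8
eef_pos: [0.5248, 0.1317, 0.2708]
orientation: [-0.181, -3.132, -0.087]
ft_force: [0.2, 0.3, 0.3]
opening: 0.004
finger_force: 0.0
```

Emit:
{"fn": "move_arm", "kwargs": {
  "commands": [
    [0.1, 0, 0, 0, 0],
    [0.2, 0, 0, 0, 0],
    [0.2, 0, 0, 0, 0],
    [0.2, 0, 0, 0, 0],
    [0.2, 0, 0, 0, 0]
  ]
}}

```text
time_s: 13.22
eef_pos: [0.4772, 0.1374, 0.2702]
orientation: [-0.181, -3.134, -0.088]
ft_force: [0.1, 0.3, 0.5]
opening: -0.004
finger_force: 0.0
```

```bash
python3 -c "
from h import *
im=lid();cv2.imwrite('pics/s8.png',im[...,::-1])
im,d=eyes.snapshot('side');P=cloud('side',d).reshape(-1,3)
for hx,hy,n in [(.612,.1265,(.993,-.115)),(.620,-.187,(.988,-.154))]:
    D=P[:,:2]-[hx,hy];a=D@n;b=D@np.array([-n[1],n[0]])
    k=(abs(b)<.05)&(P[:,2]>.1)&(P[:,2]<.22)&(abs(a)<.06)
    if k.sum()>30:
        f=np.polyfit(P[k,2],a[k],1);print(k.sum(),'angle',np.pi/2+np.arctan(f[0]),'top z',P[k,2].max())
    else: print('flat',np.percentile(P[(abs(b)<.05)&(a>-.12)&(a<0),2],[1,50,99]))
go([.60,.135,.17])"
```

```text
lid pts 96 slope angle -1.1700415510686066
211 angle 1.8669210078001925 top z 0.196055451162411
flat [0.00296535 0.08257906 0.08587216]
t 13.32 p [0.4774 0.1373 0.2698] yaw 173.4 tilt [ 0.001  0.056 -0.998] F [0.2 0.3 0.5] open 0.0015037683020699944
units [-0.49   0.026  0.399]
```

View pics/s8.png

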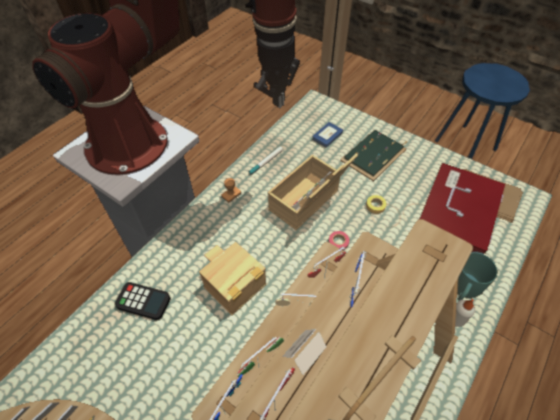

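The wide lid rests open at about 1.87 rad (305,190). The narrow lid is shut flat (232,275), the other things are in place and the arm is clear.

```bash
python3 -c "
from h import *
print(job.finish_job())"
```

```text
the job is handed in; nothing more can be done
None
```

I've handed the job in: by the last camera check the narrow lid is shut flat and the wide lid rests open at about 1.87 rad. The loose things look undisturbed and the arm is clear; the hand-in gave no verdict.

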